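# Load the tube warmer and switch its heat on

### The job

Load the tube warmer: push the sample tube that waits on its loading rails into the channel, lay the tube from the wire cradle on the rails behind it, round bottom towards the mouth and cap outwards, and push both in end to end until the first one stands against the closed end. Then flip the heat toggle (the bat switch nearer the mouth) over its centre to the back, so that it leans the same way as the power toggle. Leave the power toggle on and the other things on the table as they are.

Things in the scene. Friction and masses are not known exactly. Their poses are not given: they have to be found in the camera images.
- warmer: White bench-top tube warmer, fixed; origin on the table under its middle. Its -x side is the front (switch ledge), its -y end has the mouth. Housing x -80..+60, y -115..+110 mm; front ledge (x -80..-12) 47.5 mm high, channel block behind it (x -12..+60) 72.5 mm high with a clear cover. A power strip and lead belong to it behind (x 120..180, y -130..150, 47 mm high).
- mouth (a point): Centre of the channel's open mouth, 57 mm above the table; axes as the warmer's: +y runs into the channel, x across, z up. Channel 23 x 23 mm inside, floor 45.5 mm above the table, closed end at y = +211 mm. Two 108 mm tubes fill it: pushed home, the second cap stands 5 mm out of the mouth.
- rail_end (a point): Outer end of the two loading rails, midway between them and level with their tops (49.5 mm above the table); axes as the warmer's. The rails are 5 mm rods, 14 mm between centres, 130 mm long, running from here along +y to the mouth. A tube laid on them lies in the groove, axis about 55 mm above the table, and slides freely into the mouth.
- heat_toggle (a joint): Heat toggle, a steel bat lever on the front ledge nearer the mouth. 0 = off, leaning 0.30 rad to the front (-x of the warmer); 0.60 = on, leaning 0.30 rad back towards the channel. A sprung over-centre switch: it resists with up to about 4 N at the tip, and once pushed past upright (0.30) snaps over by itself and stays.
- heat_pivot (a point): Pivot of the heat toggle, 6 mm above the ledge (53.5 mm above the table); axes as the warmer's. The lever swings in the x-z plane.
- heat_tip (a point): Top end of the heat toggle's bat, 36.5 mm from the pivot; the bat is 9 mm thick at the top, 6 mm at its root, and rises from a 12 mm bushing.
- power_toggle (a joint): Power toggle, the same lever 124 mm further from the mouth. 0 = on (leaning back), where it is at the start and must stay; -0.60 = off.
- tube_1: Screw-cap sample tube 108 mm long, 16 g, lying on the loading rails at the start, round bottom towards the mouth (up to 18 mm outside it). Origin at the round bottom's end on the tube's axis; z runs along the tube to the cap. Body 15.5 mm thick, cap 19 mm thick over the last 18 mm.
- tube_2: The same kind of tube, lying on the wire cradle at the start, its axis about 30 mm above the table. Origin at its round bottom's end, z along the tube to the cap.
- tube_1_cap (a point): Outer end of tube 1's cap, on its axis.
- tube_2_cap (a point): Outer end of tube 2's cap, on its axis.
- cradle: Low wire cradle fixed to the table: two 5 mm rods, 124 mm long along its y, 14 mm between centres, tops 24.5 mm above the table, on splayed feet; origin on the table under its middle. At the start tube 2 lies along its y, round bottom to +y.
- dropper_a: Brown dropper bottle 33 x 102 mm, a bystander; origin under its middle.
- dropper_b: Brown dropper bottle 33 x 102 mm, a bystander; origin under its middle.
- label_roll: Roll of blank labels 79 mm across, 30 mm high, lying flat, a bystander; origin under its middle.
- code_reader: Dark hand-held code reader 144 x 108 x 34 mm, lying on its side, a bystander; origin under its middle.
- forceps: Steel forceps 132 mm long lying on the table, a bystander; origin under its middle.

How it is judged:
By the outcome, as a careful person would: the job done as asked, in the order asked, and still so for the second after the job is handed in, with the robot touching nothing.
It also fails if it takes over 59 s, if anything falls off the work surface, if the arm or the gripper's body presses on something with over 40 N, if the wrist force passes 120 N, or if a joint passes its speed limit or range.

### The arm

A 6-joint arm with a two-finger parallel gripper is mounted at the origin on a cart in front of the work surface, level with it; the furniture and walls round the work are solid. World frame = base frame: x ahead of the robot, y to its left, z up, the work surface at z = 0. Lengths are in m, angles in rad, forces in N, time in s.
With the tool pointing down it reaches from about 0.25 to 0.85 m from the base axis. Payload 12.5 kg.
Tool frame: the origin (TCP) lies on the centre line of the jaws, within the pads' length; the fingertips stand 17 mm ahead of it and the grasp point (between the pads) lies 2 mm behind it (tcp_to_tips is the distance from the TCP to the fingertips, in m); z points along the fingers, y is the line along which they close (so a half turn about z gives the same grasp; the last joint's range is limited). The gripper opens to 93 mm and grips with 3 to 60 N. Pads are 15 mm wide; open, the fingers measure 128 mm over their backs; the gripper's body (75 mm by 188 mm) begins 65 mm behind the grasp point.
Start: joints at [-1.386, 0.351, 1.652, -0, 1.139, -0.085], TCP at [0.147, -0.53, 0.214] pointing down, gripper open.
Joint ranges: [-2.75, 2.75], [-0.79, 2.1], [0.01, 2.65], [-1.57, 4.71], [0.07, 3.14], [-2.87, 2.87]. Speed limits (rad/s): [2.22, 2.22, 2.79, 3.14, 3.14, 3.14].

### API

Orientations are given as [roll, pitch, yaw] about the fixed x, y, z axes, in that order (R = Rz(yaw) Ry(pitch) Rx(roll)).
In Python, from plant import * gives the robot as it stands.
- The arm moves only by the tool play_rows, never from a script. Its argument "rows" is a list of rows, each a list of 7 numbers: the turn, a rotation vector about the world's x, y, z in degrees, then the shift along the world's x, y, z in mm, then the finger opening in mm, from 0 to 93. In form: [[rx, ry, rz, x, y, z, grip], ...]. A call has 1 to 10 rows; each row shifts and turns the commanded pose from where the row before left it; what a row does not reach is not made up. A row lasts 1/8 s, in which the tool goes at most 62.5 mm and 10.7 degrees, less where a joint would pass 70% of its speed; a pose out of reach is approached as far as the arm can. A call with a gripper value outside its range is refused whole. The fingers move at their own pace and stop on an object; "newtons" is the grip in N (left out, the last holds). Time passes only in rows, so rows that do not move let the fingers close. It gives the time, the measured TCP pose, the force, the opening and the grip force at its end, in the units of the state.
- state(): the state, without advancing time (a new reading comes with each control period).
- camera(name): name is "scene" or "top"; returns the picture (384x512x3 uint8, blue, green, red); there is no depth.
- camera_params(name): a dict with "K" (3x3 intrinsics, pixels), "R" (3x3) and "t" (3): a world point X has camera coordinates R X + t. Camera axes: x right, y down, z forward; pixel columns grow to the right and rows downward; lengths in m; the calibration is good to about 2 mm. A picture is of the moment at which its call begins. camera_params takes no time and is no camera call.
- sign_off(): hands the job in; it is judged then, once.
The state is a dict: "time_s": time; "joint_positions": joint angles; "joint_vel": joint speeds; "tau": joint torques, N m; "eef_pos": TCP position; "tcp_rot": TCP orientation; "contact_force": force on the tool from outside, world axes, zero at the start; "torque": the same for the moment, N m; "gripper_width": finger opening in m; "gripper_force": force on a finger pad.
Only numpy, scipy, OpenCV 4.12 (cv2) and the standard library are available. Lean on these libraries where they do the work, as an engineer would, in place of code of your own. Each camera call takes 0.05 s, during which the arm holds its last target. There are 200 camera calls.

## Working session

There is one attempt and no reset: what is moved stays moved. The work goes in short steps, Python scripts to look and compute and a tool call to move; the robot and the scene stay as the last step left them, time stands still between calls to the robot, and variables do not carry over. Pictures are saved under pics/ and viewed, at most 10 in all, crops included, and the job is handed in when it is done.

Besides the shell and the picture viewer there is one more tool, called after ">>>" as name([rows], argument=value, ...), one row to a line, values as JSON. play_rows: Moves the arm, as the interface text tells. Its arguments: {"type":"object","properties":{"rows":{"type":"array"},"newtons":{"type":"number"}},"required":["rows"]}

```bash
mkdir -p pics; ls; python3 - <<'E'
from plant import *
import cv2
for n in("scene","top"):
    im=camera(n); cv2.imwrite(f"pics/{n}0.png",cv2.resize(im,(800,600),interpolation=cv2.INTER_CUBIC))
    p=camera_params(n); print(n,p)
s=state();print(s['eef_pos'],s['tcp_rot'],s['time_s'])
E
```

```text
pics
scene {'K': array([[494.11361505,   0.        , 259.71127486],
       [  0.        , 494.11361505, 185.80485194],
       [  0.        ,   0.        ,   1.        ]]), 'R': array([[-0.47856296, -0.87803698, -0.00534338],
       [-0.63837498,  0.35210363, -0.68447091],
       [ 0.60287219, -0.32415134, -0.72902059]]), 't': array([0.20547485, 0.40523699, 1.1846151 ])}
top {'K': array([[355.62372543,   0.        , 251.66707811],
       [  0.        , 355.62372543, 189.89597088],
       [  0.        ,   0.        ,   1.        ]]), 'R': array([[-0.01007981, -0.99941359,  0.03272429],
       [-0.98112785,  0.00356518, -0.19332726],
       [ 0.19309722, -0.03405542, -0.98058844]]), 't': array([-0.07484295,  0.53209402,  0.98980173])}
[ 0.14656702 -0.52979715  0.21395888] [-3.14058387e+00 -6.93035431e-05  2.69815945e-01] 0.1
```

View pics/scene0.png

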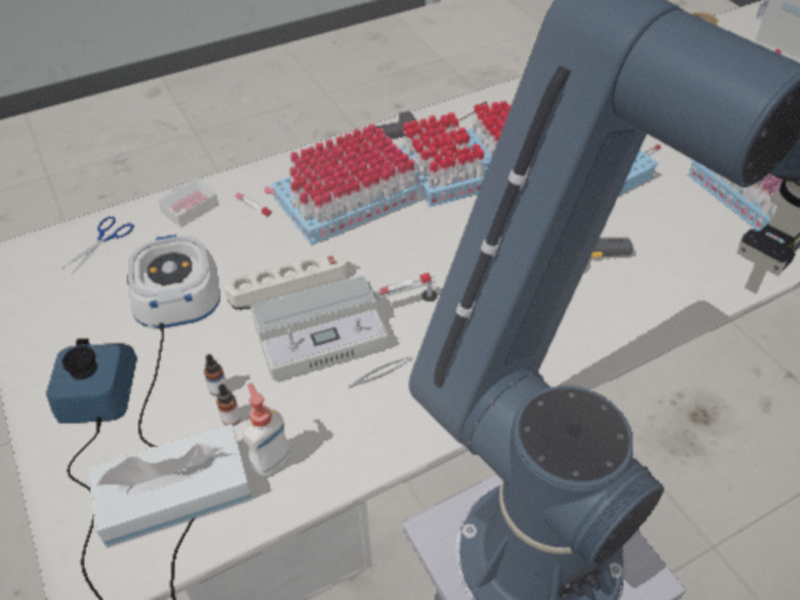

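View pics/top0.png

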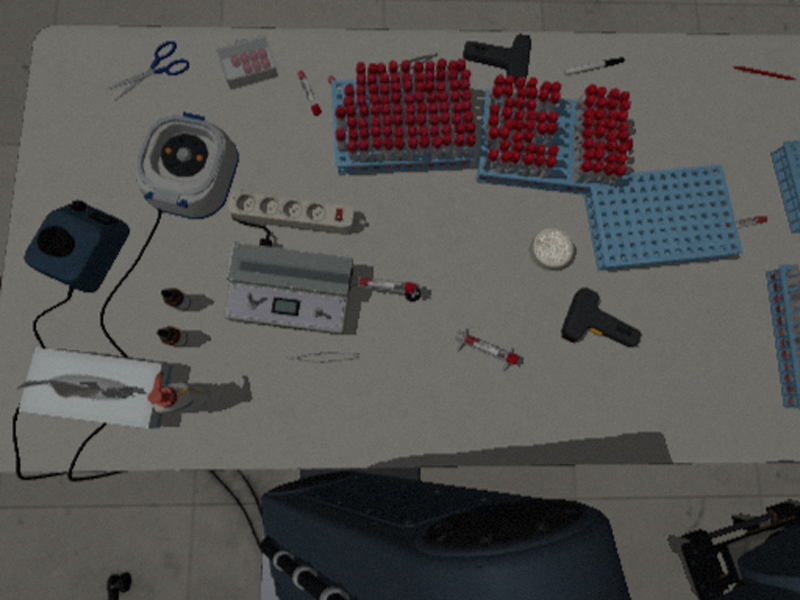

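The top view shows the warmer at about (290,285), tube 1 on the rails with its cap near (412,290), and tube 2 on the cradle from (465,337) to (518,358). I'll enlarge that area.

```bash
python3 - <<'E'
from plant import *
import cv2
im=camera("top")[145:245,140:340]; im=cv2.resize(im,None,fx=4,fy=4,interpolation=cv2.INTER_CUBIC)
im=cv2.convertScaleAbs(im,alpha=1.6)
im2=camera("scene")[165:255,150:290]; im2=cv2.resize(im2,None,fx=5.7,fy=5.7,interpolation=cv2.INTER_CUBIC)[:512]
cv2.imwrite("pics/topc.png",im);cv2.imwrite("pics/scc.png",im2)
E
```

```text
(no output)
```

View pics/topc.png

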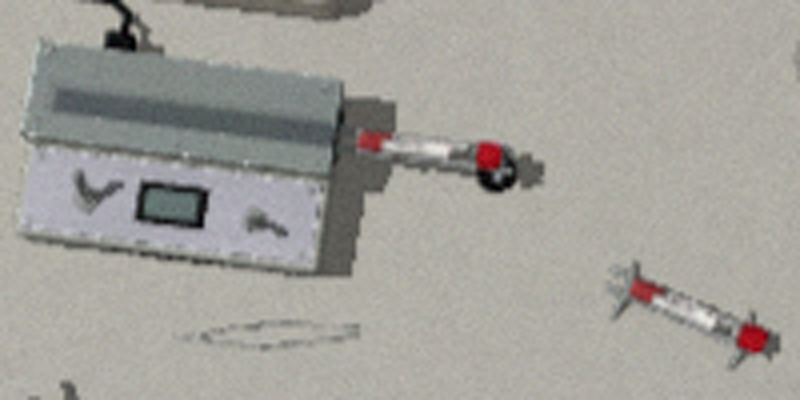

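View pics/scc.png

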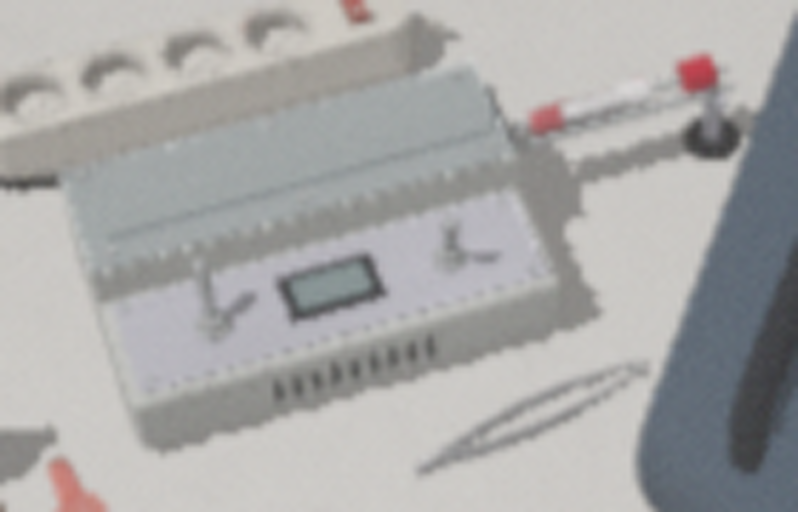

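```bash
cat > h.py <<'E'
from plant import *
import numpy as np, cv2
from scipy.optimize import least_squares
P={n:camera_params(n) for n in("top","scene")}
def proj(n,X):
    c=np.atleast_2d(X)@P[n]["R"].T+P[n]["t"]; u=c@P[n]["K"].T; return u[:,:2]/u[:,2:]
def ray(n,px,z):
    p=P[n]; d=p["R"].T@np.linalg.solve(p["K"],[*px,1]); o=-p["R"].T@p["t"]; return (o+d*(z-o[2])/d[2])*1000
T=lambda u,v:(u/4+140-.375,v/4+145-.375)
S=lambda u,v:(u/5.7+150-.41,v/5.7+165-.41)
E
python3 - <<'E'
from h import *
L=np.array([(60,-115,72.5),(60,110,72.5),(-12,110,72.5),(-12,-115,72.5),(-80,110,47.5),(-80,-115,47.5)])/1000
t=np.array([T(*p) for p in[(342,85),(38,40),(22,133),(328,178),(18,237),(318,270)]])
s=np.array([S(*p) for p in[(465,65),(62,178),(95,280),(518,155),(130,408),(555,283)]])
def W(q,l):
    c,d=np.cos(q[2]),np.sin(q[2]); return np.c_[q[0]+c*l[:,0]-d*l[:,1],q[1]+d*l[:,0]+c*l[:,1],l[:,2]]
for use in("t","s","ts"):
    f=lambda q:np.r_[(proj("top",W(q,L))-t).ravel()*("t" in use),(proj("scene",W(q,L))-s).ravel()*("s" in use)]
    r=least_squares(f,[.5,.1,0]);print(use,r.x*[1000,1000,57.3],f(r.x).round(1))
q=r.x
print("rail end/mouth",W(q,np.array([(0.024,-.115,.057)]))*1000)
def loc(X):
    c,d=np.cos(q[2]),np.sin(q[2]);v=X[:2]-q[:2]*1000;return np.r_[c*v[0]+d*v[1],-d*v[0]+c*v[1]]
for nm,a,n in[("t1cap",T(503,156),"top"),("t1bot",T(357,140),"top"),("t1cap s",S(718,72),"scene"),("t1bot s",S(530,122),"scene")]:
    X=ray(n,a,.055);print(nm,X.round(1),loc(X).round(1))
a,b=ray("top",T(768,343),.03),ray("top",T(631,289),.03);print("t2 cap,bot",a,b,np.linalg.norm(a-b),np.degrees(np.arctan2(*(b-a)[1::-1])))
for nm,a,n in[("ht",T(255,214),"top"),("ht s",S(452,228),"scene")]:
    X=ray(n,a,.0884);print(nm,X.round(1),loc(X).round(1))
E
```

```text
t [558.7597037  118.32849712  -7.79610027] [ 0.8 -1.1  0.   0.1 -0.5  0.8  0.8 -0.3 -1.6 -0.6  0.4  1.1  0.  -0.
 -0.  -0.  -0.  -0.   0.   0.   0.   0.   0.  -0. ]
s [560.14672687 120.49128185  -7.42679782] [ 0.  -0.  -0.  -0.  -0.   0.   0.  -0.  -0.  -0.  -0.   0.   1.1 -0.4
 -1.2 -0.1 -1.1 -0.3 -0.2  0.1 -0.   0.5  1.5 -0.3]
ts [559.40122751 119.44514091  -7.64719825] [ 0.4 -1.4 -0.4 -0.1 -0.9  0.6  0.5 -0.6 -1.9 -0.7  0.1  0.8  1.6 -0.3
 -0.7 -0.1 -0.7 -0.4  0.2  0.3  0.3  0.5  1.9 -0.1]
rail end/mouth [[567.88554905   2.27425593  57.        ]]
t1cap [ 549.9 -119.    55. ] [  22.3 -237.6]
t1bot [562.2 -11.8  55. ] [  20.2 -129.7]
t1cap s [ 550.1 -121.5   55. ] [  22.8 -240. ]
t1bot s [566.1 -16.   55. ] [  24.7 -133.3]
t2 cap,bot [ 413.35332038 -314.49765269   30.        ] [ 454.03594782 -214.20665637   30.        ] 108.22827780655163 67.92026908679406
ht [501.6  58.5  88.4] [-49.2 -68. ]
ht s [492.3  64.3  88.4] [-59.1 -63.6]
```

>>> play_rows([
  [0,0,5,30,29,0,0],
  [0,0,5,30,29,0,0],
  [0,0,5,30,29,0,0],
  [0,0,5,30,29,0,0],
  [0,0,5,30,29,0,0],
  [0,0,5,30,29,0,0],
  [0,0,5,30,29,0,0],
  [0,0,5,30,29,-10,0],
  [0,0,5,30,29,-10,0],
  [0,0,5,30,29,-10,0],
])

```text
time_s: 1.45
eef_pos: [0.4475, -0.239, 0.1841]
tcp_rot: [3.141, 0.0, 1.145]
contact_force: [0.8, -1.0, -0.3]
gripper_width: 0.0013
gripper_force: 0.0
```

>>> play_rows([
  [0,0,4.2,25,20,-10,0],
  [0,0,4.2,25,20,-15,0],
  [0,0,4.2,25,20,-15,0],
  [0,0,4.2,22,18,-15,0],
  [0,0,0,3,15,-15,0],
  [0,0,0,0,0,-20,0],
  [0,0,0,0,0,-20,0],
  [0,0,0,0,0,0,0],
])

```text
time_s: 2.45
eef_pos: [0.5451, -0.1468, 0.0732]
tcp_rot: [-3.139, -0.001, 1.434]
contact_force: [-0.4, 0.2, -0.3]
gripper_width: 0.0004
gripper_force: 0.0
```

```bash
cat > look.py <<'E'
import sys
from h import *
tag=sys.argv[1]
a=camera("top")[140:240,140:340]; a=cv2.convertScaleAbs(cv2.resize(a,(800,400),interpolation=cv2.INTER_CUBIC),alpha=1.6)
b=camera("scene")[165:265,130:330]; b=cv2.resize(b,(400,200),interpolation=cv2.INTER_CUBIC)
o=np.zeros((600,800,3),np.uint8);o[:400]=a;o[400:,:400]=b
cv2.imwrite(f"pics/{tag}.png",o);s=state();print(s["eef_pos"],s["tcp_rot"],s["contact_force"],s["time_s"])
E
python3 look.py a1
```

```text
[ 0.5464456  -0.14720819  0.07489014] [3.14145123e+00 6.83411234e-05 1.43457025e+00] [0.80124255 0.55593546 0.38225768] 2.55
```

View pics/a1.png

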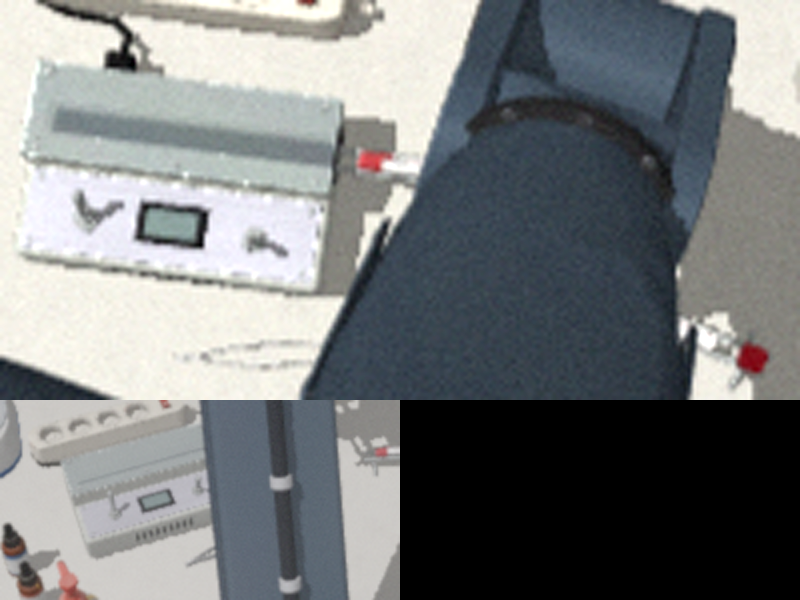

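The picture shows the tube 1 bottom still at about (370,160) by the mouth; the arm hides the fingers. I'll push using the calibration.

>>> play_rows([
  [0,0,0,0,-1,-4,0],
  [0,0,0,1,7,0,0],
  [0,0,0,1,10,0,0],
  [0,0,0,1.6,12,0,0],
  [0,0,0,1.6,12,0,0],
  [0,0,0,1.6,12,0,0],
  [0,0,0,1.6,12,0,0],
  [0,0,0,1.6,12,0,0],
  [0,0,0,1.6,12,0,0],
  [0,0,0,1.6,12,0,0],
])

```text
time_s: 3.8
eef_pos: [0.5599, -0.0463, 0.0704]
tcp_rot: [3.142, -0.0, 1.436]
contact_force: [0.7, -0.4, -0.0]
gripper_width: 0.0006
gripper_force: 0.0
```

>>> play_rows([
  [0,0,0,1.6,12,0,0],
  [0,0,0,1.3,10,0,0],
  [0,0,0,1,8,0,0],
  [0,0,0,0.7,5,0,0],
  [0,0,0,0,0,0,0],
])

```text
time_s: 4.42
eef_pos: [0.5644, -0.0119, 0.0704]
tcp_rot: [-3.142, 0.0, 1.436]
contact_force: [-0.1, 0.6, -0.4]
gripper_width: 0.0005
gripper_force: 0.0
```

>>> play_rows([
  [0,0,0,-1,-8,0,0],
  [0,0,0,-2,-10,30,0],
  [0,0,-2,-15,-34,30,40],
  [0,0,-2,-19,-34,10,40],
  [0,0,-2,-19,-34,0,40],
  [0,0,-2,-19,-34,0,40],
  [0,0,-2,-19,-34,0,40],
  [0,0,-2,-19,-34,-10,40],
  [0,0,-2.4,-17,-30,-20,40],
  [0,0,0,0,0,0,40],
])

```text
time_s: 5.68
eef_pos: [0.4327, -0.2656, 0.1094]
tcp_rot: [-3.139, -0.0, 1.181]
contact_force: [0.5, 0.1, -1.0]
gripper_width: 0.0401
gripper_force: 0.0
```

```bash
python3 look.py a2
```

```text
[ 0.43433935 -0.26431487  0.11063119] [ 3.14159105e+00 -1.32647139e-04  1.18372407e+00] [ 0.1937236  -0.07213913 -0.27016547] 5.775
```

View pics/a2.png

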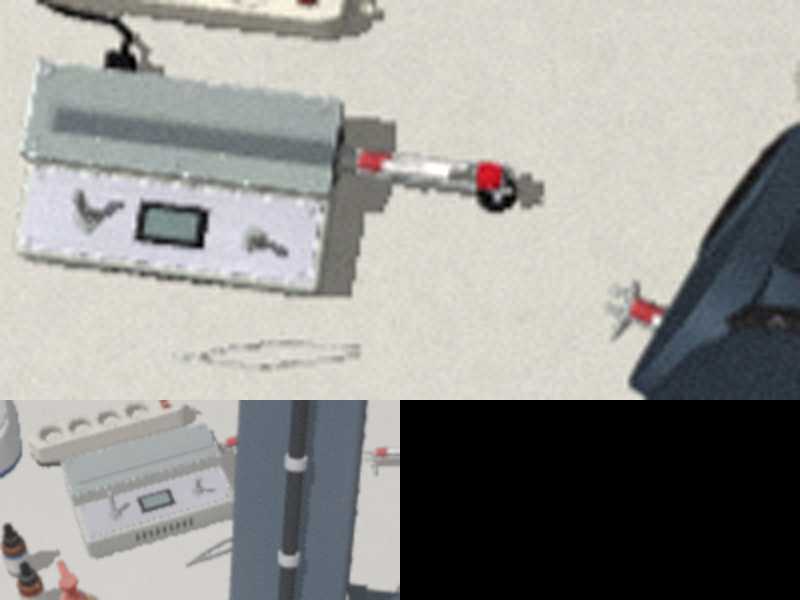

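Tube 1's cap is still at about (490,177) and its bottom at (370,160), so the push missed it or had no effect. I'll check the tool's position against the first pictures.

```bash
python3 - <<'E'
from h import *
X=np.array([(.1466,-.5298,.214),(.1466,-.5298,.197),(.1466,-.5298,.277)])
k=800/512
print("scene0",proj("scene",X)*k,"top0",proj("top",X)*k)
s0=cv2.imread("pics/scene0.png");t0=cv2.imread("pics/top0.png")
o=np.zeros((600,800,3),np.uint8)
o[:,:400]=cv2.resize(s0[180:330,700:800],(400,600),interpolation=cv2.INTER_CUBIC)
o[:,400:]=cv2.resize(t0[450:600,650:750],(400,600),interpolation=cv2.INTER_CUBIC)
for n,x in(("s",proj("scene",X)*k-[700,180]),("t",proj("top",X)*k-[650,450])):
    for p,c in zip(x,((0,255,0),(0,0,255),(255,0,0))): cv2.circle(o,(int(p[0]*4+(400 if n=="t" else 0)),int(p[1]*4)),5,c,2)
cv2.imwrite("pics/tool.png",cv2.convertScaleAbs(o,alpha=1.5))
E
```

```text
scene0 [[764.86481339 277.51761216]
 [761.49854646 284.54410592]
 [777.92522755 250.25628069]] top0 [[702.67910953 528.71272142]
 [696.19299342 526.29126976]
 [729.18226683 538.60710402]]
```

View pics/tool.png

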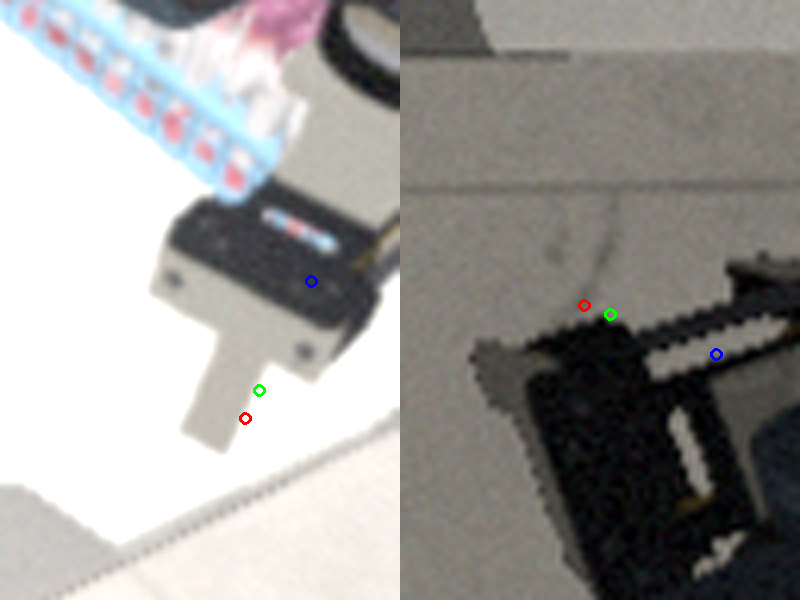

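>>> play_rows([
  [0,0,0,0,0,-20,40],
  [0,0,0,0,0,-20,40],
  [0,0,0,0,0,-15,40],
  [0,0,0,0,0,-10,40],
  [0,0,0,0,0,0,5],
  [0,0,0,0,0,0,5],
  [0,0,0,0,0,0,5],
  [0,0,0,0,0,0,5],
], newtons=10)

```text
time_s: 6.78
eef_pos: [0.4346, -0.2642, 0.0458]
tcp_rot: [3.141, 0.0, 1.184]
contact_force: [-0.5, 0.5, -0.6]
gripper_width: 0.0067
gripper_force: 0.0
```

```bash
python3 - <<'E'
from h import *
X=np.array([(.4346,-.2642,.0458),(.4346,-.2642,.0288),(.4134,-.3145,.03),(.454,-.2142,.03)])
o=np.zeros((600,800,3),np.uint8)
for n,r in(("scene",slice(0,300)),("top",slice(300,600))):
    im=camera(n); p=proj(n,X); c=p[0].astype(int); print(n,p.round(1).tolist())
    x0=min(max(c[0]-80,0),512-160);y0=max(c[1]-30,0)
    d=cv2.resize(im[y0:y0+60,x0:x0+160],(800,300),interpolation=cv2.INTER_CUBIC)
    d=cv2.convertScaleAbs(d,alpha=1.4)
    for q,col in zip(p,((0,255,0),(0,0,255),(255,0,0),(255,255,0))):cv2.circle(d,(int((q[0]-x0+.5)*5),int((q[1]-y0+.5)*5)),4,col,1)
    o[r]=d
cv2.imwrite("pics/b.png",o)
E
```

```text
scene [[335.3, 186.9], [334.7, 190.7], [352.3, 189.1], [317.5, 192.2]]
top [[315.5, 222.8], [314.3, 223.3], [331.6, 230.4], [297.4, 216.9]]
```

View pics/b.png

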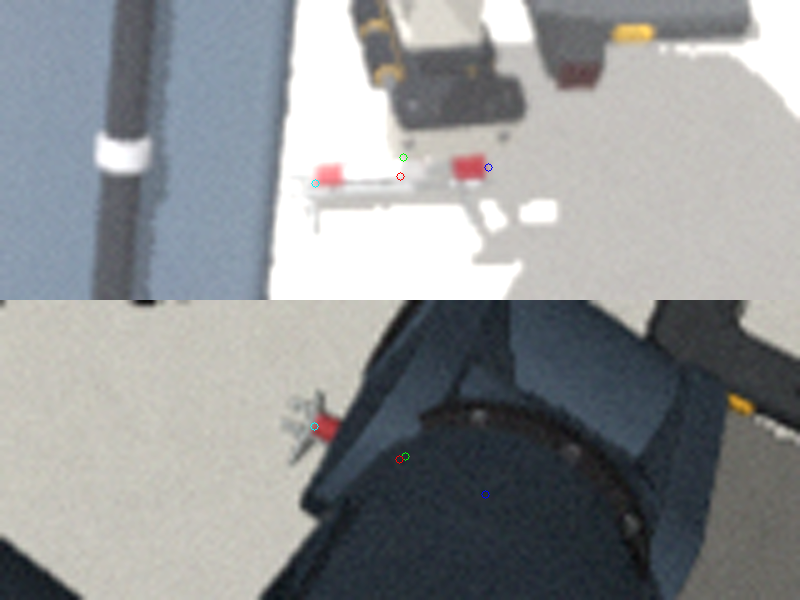

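The tube markers land on tube 2, from (316,183) to (488,167). The gripper is behind and to the right of where it should be: its plate is at about (455,145) and the fingers are hidden behind the tube. The real tool seems offset from the reported TCP, so I'll lift clear and measure that at two yaws.

>>> play_rows([
  [0,0,0,0,0,30,5],
  [0,0,0,0,0,40,5],
  [0,0,0,0,0,40,5],
  [0,0,0,0,0,40,0],
  [0,0,0,0,0,0,0],
  [0,0,0,0,0,0,0],
])

```text
time_s: 7.62
eef_pos: [0.4341, -0.2639, 0.1948]
tcp_rot: [-3.141, -0.0, 1.184]
contact_force: [-0.3, 0.5, 0.7]
gripper_width: 0.0005
gripper_force: 0.0
```

```bash
cat > v.py <<'E'
import sys
from h import *
s=state();im=camera("scene");np.savez(f"v{sys.argv[1]}.npz",im=im,top=camera("top"),pos=s["eef_pos"],rot=s["tcp_rot"],w=s["gripper_width"])
print(s["eef_pos"],s["tcp_rot"],s["gripper_width"])
E
python3 v.py 1
```

```text
[ 0.43407792 -0.26386301  0.19478133] [-3.14083035e+00 -2.07222085e-04  1.18431211e+00] 0.0005302112889284963
```

>>> play_rows([
  [0,0,-10,0,0,0,40],
  [0,0,-10,0,0,0,40],
  [0,0,-10,0,0,0,40],
  [0,0,-10,0,0,0,40],
  [0,0,-10,0,0,0,40],
  [0,0,-10,0,0,0,40],
  [0,0,-10,0,0,0,40],
  [0,0,-10,0,0,0,40],
  [0,0,0,0,0,0,40],
])

```text
time_s: 8.85
eef_pos: [0.4341, -0.2639, 0.1945]
tcp_rot: [-3.141, 0.002, -0.211]
contact_force: [-1.2, 0.2, 0.2]
gripper_width: 0.0401
gripper_force: 0.0
```

```bash
python3 v.py 2; python3 - <<'E'
from h import *
from scipy.spatial.transform import Rotation as Ro
o=np.zeros((600,800,3),np.uint8)
for i in(1,2):
    v=np.load(f"v{i}.npz");R=Ro.from_euler("xyz",v["rot"]).as_matrix();w=float(v["w"])/2
    pts=[v["pos"]+R@np.array(a) for a in((0,0,0),(0,0,.017),(0,w,.017),(0,-w,.017))]
    p=proj("scene",np.array(pts));c=p[0].astype(int);x0=min(c[0]-40,512-80);y0=c[1]-80
    d=cv2.resize(v["im"][y0:y0+120,x0:x0+80],(400,600),interpolation=cv2.INTER_CUBIC);print(i,x0,y0,p.round(1).tolist())
    d=cv2.convertScaleAbs(d,alpha=1.2)
    for q,col in zip(p,((0,255,0),(0,0,255),(255,0,0),(255,255,0))):cv2.circle(d,(int((q[0]-x0+.5)*5),int((q[1]-y0+.5)*5)),4,col,1)
    o[:,(i-1)*400:i*400]=d
cv2.imwrite("pics/c.png",o)
E
```

```text
[ 0.43408796 -0.26387344  0.19448964] [-3.14088043e+00  1.57107991e-03 -2.10830780e-01] 0.040118996841359784
1 300 70 [[340.9, 150.9], [340.2, 155.3], [340.2, 155.3], [340.2, 155.4]]
2 300 71 [[340.9, 151.0], [340.2, 155.4], [346.7, 154.0], [333.6, 156.8]]
```

View pics/c.png

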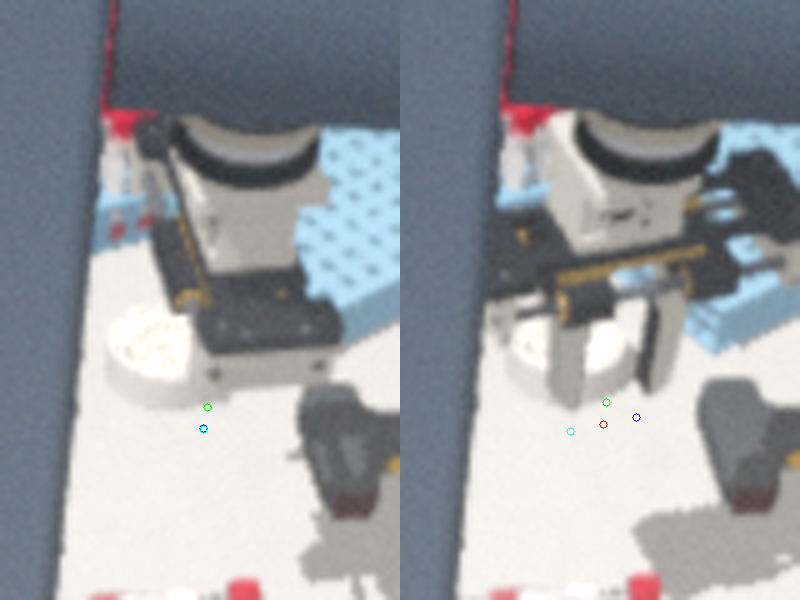

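The open fingertips are at about (565,408) and (650,393), with the predicted tip at (603,424). Both yaws give the same upward discrepancy, so the real tips are about 20 mm higher than claimed. I'll confirm with a gentle touch on bare table.

>>> play_rows([
  [0,0,10,-20,8,-25,0],
  [0,0,10,-20,8,-25,0],
  [0,0,10,-20,8,-25,0],
  [0,0,10,-20,8,-25,0],
  [0,0,10,0,0,-25,0],
  [0,0,10,0,0,-20,0],
  [0,0,10,0,0,-15,0],
  [0,0,10,0,0,-10,0],
  [0,0,0,0,0,0,0],
])

```text
time_s: 10.07
eef_pos: [0.354, -0.2318, 0.0249]
tcp_rot: [-3.14, -0.0, 1.186]
contact_force: [-0.1, -0.5, 0.2]
gripper_width: 0.0003
gripper_force: 0.0
```

>>> play_rows([
  [0,0,0,0,0,-2,0],
  [0,0,0,0,0,-2,0],
  [0,0,0,0,0,-2,0],
  [0,0,0,0,0,0,0],
])

```text
time_s: 10.58
eef_pos: [0.3544, -0.2321, 0.0194]
tcp_rot: [-3.142, -0.0, 1.184]
contact_force: [-0.1, 0.1, -0.0]
gripper_width: 0.0002
gripper_force: 0.0
```

>>> play_rows([
  [0,0,0,0,0,-2,0],
  [0,0,0,0,0,-2,0],
  [0,0,0,0,0,-2,0],
  [0,0,0,0,0,0,0],
])

```text
time_s: 11.08
eef_pos: [0.3544, -0.232, 0.0133]
tcp_rot: [-3.141, -0.0, 1.184]
contact_force: [0.2, 0.3, 0.6]
gripper_width: 0.0003
gripper_force: 0.0
```

>>> play_rows([
  [0,0,0,0,0,-2,0],
  [0,0,0,0,0,-2,0],
  [0,0,0,0,0,0,0],
])

```text
time_s: 11.45
eef_pos: [0.3544, -0.232, 0.0093]
tcp_rot: [-3.141, -0.0, 1.184]
contact_force: [-0.1, -0.4, 0.4]
gripper_width: 0.0005
gripper_force: 0.0
```

>>> play_rows([
  [0,0,0,0,0,-2,0],
  [0,0,0,0,0,-2,0],
  [0,0,0,0,0,0,0],
])

```text
time_s: 11.82
eef_pos: [0.3543, -0.232, 0.0053]
tcp_rot: [-3.141, -0.0, 1.184]
contact_force: [0.4, 0.5, -0.8]
gripper_width: 0.0005
gripper_force: 0.0
```

>>> play_rows([
  [0,0,0,0,0,-2,0],
  [0,0,0,0,0,-2,0],
  [0,0,0,0,0,0,0],
])

```text
time_s: 12.2
eef_pos: [0.3544, -0.232, 0.0013]
tcp_rot: [-3.141, -0.0, 1.184]
contact_force: [0.8, -0.2, 0.0]
gripper_width: 0.0007
gripper_force: 0.0
```

>>> play_rows([
  [0,0,0,0,0,-1.5,0],
  [0,0,0,0,0,-1.5,0],
  [0,0,0,0,0,0,0],
])

```text
time_s: 12.58
eef_pos: [0.3544, -0.2321, -0.0017]
tcp_rot: [-3.141, -0.0, 1.184]
contact_force: [0.9, -0.3, -1.2]
gripper_width: 0.0003
gripper_force: 0.0
```

>>> play_rows([
  [0,0,0,0,0,-1.5,0],
  [0,0,0,0,0,0,0],
])

```text
time_s: 12.82
eef_pos: [0.3544, -0.232, -0.0032]
tcp_rot: [-3.141, -0.0, 1.184]
contact_force: [1.0, -0.7, -0.3]
gripper_width: 0.0005
gripper_force: 0.0
```

>>> play_rows([
  [0,0,0,0,0,-1.5,0],
  [0,0,0,0,0,0,0],
])

```text
time_s: 13.08
eef_pos: [0.3545, -0.2321, -0.004]
tcp_rot: [3.141, 0.0, 1.184]
contact_force: [-2.3, 1.6, 16.3]
gripper_width: 0.0005
gripper_force: 7.9
```

>>> play_rows([
  [0,0,0,0,0,-1.5,0],
  [0,0,0,0,0,0,0],
])

```text
time_s: 13.32
eef_pos: [0.3545, -0.2322, -0.0041]
tcp_rot: [3.141, 0.0, 1.185]
contact_force: [-10.7, 6.9, 49.3]
gripper_width: 0.0006
gripper_force: 24.7
```

>>> play_rows([
  [0,0,0,0,0,-1.5,0],
  [0,0,0,0,0,0,0],
])

```text
time_s: 13.58
eef_pos: [0.3545, -0.2322, -0.0043]
tcp_rot: [3.141, 0.0, 1.185]
contact_force: [-17.3, 12.3, 83.0]
gripper_width: 0.0004
gripper_force: 41.6
```

Contact came at a reported z of -4 mm, so the tip height is reported z + 4 mm. I'll lift and go grip tube 2.

>>> play_rows([
  [0,0,0,0,0,8,0],
  [0,0,0,0,0,40,0],
  [0,0,0,20,-8,40,40],
  [0,0,0,30,-12,0,40],
  [0,0,0,30,-12,0,40],
  [0,0,0,0,0,0,40],
])

```text
time_s: 14.32
eef_pos: [0.4356, -0.2646, 0.0804]
tcp_rot: [3.141, 0.0, 1.185]
contact_force: [-0.6, 0.5, -1.2]
gripper_width: 0.0359
gripper_force: 0.0
```

>>> play_rows([
  [0,0,3.6,25,27,10,0],
  [0,0,3.6,29,31,0,0],
  [0,0,3.6,29,31,0,0],
  [0,0,3.6,29,31,0,0],
  [0,0,0,0,0,-20,0],
  [0,0,0,0,0,-20,0],
  [0,0,0,0,0,-2,0],
  [0,0,0,0,0,0,0],
])

```text
time_s: 15.32
eef_pos: [0.5461, -0.1442, 0.0488]
tcp_rot: [-3.141, -0.0, 1.435]
contact_force: [-0.1, -0.5, 0.8]
gripper_width: 0.0004
gripper_force: 0.0
```

>>> play_rows([
  [0,0,0,1,8,0,0],
  [0,0,0,1.4,10,0,0],
  [0,0,0,1.6,12,0,0],
  [0,0,0,1.6,12,0,0],
  [0,0,0,1.6,12,0,0],
  [0,0,0,1.6,12,0,0],
  [0,0,0,1.6,12,0,0],
  [0,0,0,1.6,12,0,0],
  [0,0,0,1.6,12,0,0],
  [0,0,0,1.6,12,0,0],
])

```text
time_s: 16.58
eef_pos: [0.5617, -0.0293, 0.0484]
tcp_rot: [-3.142, -0.0, 1.436]
contact_force: [-0.2, 1.1, 0.2]
gripper_width: 0.0006
gripper_force: 0.1
```

>>> play_rows([
  [0,0,0,1.3,10,0,0],
  [0,0,0,1,8,0,0],
  [0,0,0,0.8,6,0,0],
  [0,0,0,0.5,4,0,0],
  [0,0,0,0,0,0,0],
])

```text
time_s: 17.2
eef_pos: [0.5646, -0.0068, 0.0485]
tcp_rot: [-3.141, 0.007, 1.437]
contact_force: [-5.5, -36.6, 2.7]
gripper_width: 0.0007
gripper_force: 18.4
```

>>> play_rows([
  [0,0,0,-1,-10,0,0],
  [0,0,0,-2,-14,20,0],
  [0,0,-2,-14,-26,30,40],
  [0,0,-2,-19,-34,0,40],
  [0,0,-2,-19,-34,0,40],
  [0,0,-2,-19,-34,0,40],
  [0,0,-2,-19,-34,0,40],
  [0,0,-2,-19,-34,0,40],
  [0,0,-2.4,-19,-35,-20,40],
  [0,0,0,0,0,0,40],
])

```text
time_s: 18.45
eef_pos: [0.433, -0.2588, 0.0787]
tcp_rot: [-3.141, -0.0, 1.181]
contact_force: [0.1, -0.1, 0.5]
gripper_width: 0.0401
gripper_force: 0.0
```

```bash
python3 - <<'E'
from h import *
a=camera("top");
hsv=cv2.cvtColor(a,cv2.COLOR_BGR2HSV)
m=((hsv[...,0]<10)|(hsv[...,0]>170))&(hsv[...,1]>120)&(hsv[...,2]>60)
m=m[165:250,150:335]
n,l,st,c=cv2.connectedComponentsWithStats(m.astype(np.uint8))
for i in range(1,n):
    if st[i,4]>5: print(st[i], (c[i]+[150,165]).round(1), ray("top",c[i]+[150,165],.055).round(0))
s=state();print(s["eef_pos"],s["tcp_rot"],s["contact_force"],s["time_s"])
E
```

```text
[148  50   5   5  15] [299.7 216.9] [ 451. -217.   55.]
[ 0.4338852  -0.25791305  0.07918353] [ 3.14125993e+00 -1.29891826e-04  1.18250297e+00] [0.36037478 0.49861086 0.04441794] 18.5
```

Tube 1's red no longer shows on the rails, so it is inside. Gripping tube 2.

>>> play_rows([
  [0,0,0,0,-5,-20,40],
  [0,0,0,0,0,-20,40],
  [0,0,0,0,0,-12,40],
  [0,0,0,0,0,-5,40],
  [0,0,0,0,0,0,10],
  [0,0,0,0,0,0,10],
  [0,0,0,0,0,0,10],
  [0,0,0,0,0,0,10],
], newtons=10)

```text
time_s: 19.5
eef_pos: [0.4355, -0.263, 0.0224]
tcp_rot: [3.138, 0.001, 1.184]
contact_force: [4.5, -1.9, 5.1]
gripper_width: 0.0149
gripper_force: 9.9
```

>>> play_rows([
  [0,0,0,0,0,20,10],
  [0,0,0,0,0,30,10],
  [0,0,2.4,15,25,10,10],
  [0,0,2.4,21,34,0,10],
  [0,0,2.4,21,34,0,10],
  [0,0,2.4,21,34,0,10],
  [0,0,2.4,21,34,0,10],
  [0,0,2.4,21,34,0,10],
  [0,0,0,3,4.5,0,10],
  [0,0,0,0,0,0,10],
])

```text
time_s: 20.75
eef_pos: [0.5566, -0.0628, 0.0811]
tcp_rot: [-3.14, 0.0, 1.436]
contact_force: [-0.6, -0.5, 0.5]
gripper_width: 0.0153
gripper_force: 9.9
```

```bash
python3 - <<'E'
from h import *
s=state();print(s["eef_pos"],s["tcp_rot"],s["contact_force"],s["time_s"],s["gripper_width"])
q=[559.4,119.4,np.radians(-7.65)];c,d=np.cos(q[2]),np.sin(q[2]);v=np.array(s["eef_pos"])[:2]*1000-q[:2];print("local",c*v[0]+d*v[1],-d*v[0]+c*v[1])
a=camera("top");b=camera("scene")
o=np.zeros((600,800,3),np.uint8)
o[:400]=cv2.convertScaleAbs(cv2.resize(a[150:225,150:300],(800,400),interpolation=cv2.INTER_CUBIC),alpha=1.5)
o[400:]=cv2.resize(b[160:220,200:440],(800,200),interpolation=cv2.INTER_CUBIC)
cv2.imwrite("pics/d.png",o)
for n,im in(("top",a),("scene",b)):
    h=cv2.cvtColor(im,cv2.COLOR_BGR2HSV);m=((h[...,0]<10)|(h[...,0]>170))&(h[...,1]>100)&(h[...,2]>60)
    x=slice(150,300) if n=="top" else slice(200,340);y=slice(165,240) if n=="top" else slice(165,215)
    k,l,st,cc=cv2.connectedComponentsWithStats(m[y,x].astype(np.uint8))
    for i in range(1,k):
        if st[i,4]>4:
            p=cc[i]+[x.start,y.start];X=ray(n,p,.08);w=X[:2]-q[:2];print(n,st[i],p.round(1),X.round(0),"loc",(c*w[0]+d*w[1]).round(1),(-d*w[0]+c*w[1]).round(1))
E
```

```text
[ 0.55659617 -0.06276974  0.0811422 ] [-3.14042913e+00  1.06408377e-04  1.43560481e+00] [-0.62777061 -0.49354105  0.46771531] 20.75 0.015342219823016466
local 21.471799988665722 -180.92163579306327
```

>>> play_rows([
  [0,0,0,1.3,0,-10,10],
  [0,0,0,0,0,-10,10],
  [0,0,0,0,0,-8,10],
  [0,0,0,0,0,-4,10],
  [0,0,0,0,0,0,10],
])

```text
time_s: 21.48
eef_pos: [0.5584, -0.0626, 0.0491]
tcp_rot: [-3.141, -0.0, 1.436]
contact_force: [-0.0, 0.4, -0.4]
gripper_width: 0.0146
gripper_force: 9.9
```

>>> play_rows([
  [0,0,0,0,0,-1.5,10],
  [0,0,0,0,0,0,10],
])

```text
time_s: 21.72
eef_pos: [0.5587, -0.0626, 0.0483]
tcp_rot: [3.141, 0.0, 1.436]
contact_force: [-0.7, 0.1, 1.8]
gripper_width: 0.0149
gripper_force: 9.9
```

>>> play_rows([
  [0,0,0,0,0,0,18],
  [0,0,0,0,0,0,24],
  [0,0,0,0,0,0,32],
  [0,0,0,0,0,0,32],
  [0,0,0,0,0,20,32],
  [0,0,0,-3,-22,30,32],
  [0,0,0,-5,-35,0,32],
  [0,0,0,-5,-35,0,0],
  [0,0,0,-5,-35,0,0],
  [0,0,0,0,0,0,0],
])

```text
time_s: 22.98
eef_pos: [0.5402, -0.1914, 0.0979]
tcp_rot: [3.141, 0.0, 1.433]
contact_force: [0.2, -0.0, 0.1]
gripper_width: 0.0067
gripper_force: 0.0
```

```bash
python3 - <<'E'
from h import *
s=state();print(s["eef_pos"],s["time_s"])
q=[559.4,119.4,np.radians(-7.65)];c,d=np.cos(q[2]),np.sin(q[2])
for n in("top","scene"):
    im=camera(n);np.save(f"e_{n}.npy",im)
    h=cv2.cvtColor(im,cv2.COLOR_BGR2HSV);m=((h[...,0]<10)|(h[...,0]>170))&(h[...,1]>90)&(h[...,2]>60)
    x=slice(150,300) if n=="top" else slice(200,310);y=slice(165,215)
    k,l,st,cc=cv2.connectedComponentsWithStats(m[y,x].astype(np.uint8))
    for i in range(1,k):
        if st[i,4]>4:
            p=cc[i]+[x.start,y.start];X=ray(n,p,.055);w=X[:2]-q[:2];print(n,st[i],p.round(1),"loc",(c*w[0]+d*w[1]).round(1),(-d*w[0]+c*w[1]).round(1))
E
```

```text
[ 0.54019425 -0.1913946   0.09789337] 22.975
top [68 11  6  5 28] [220.3 178. ] loc 21.8 -104.1
top [79 13  8  5 28] [232.  179.5] loc 21.9 -138.5
top [108  16   7   7  41] [260.6 183.8] loc 19.9 -223.6
```

>>> play_rows([
  [0,0,0,0,0,-25,0],
  [0,0,0,2,15,-25,0],
  [0,0,0,3,20,0,0],
  [0,0,0,1.6,12,0,0],
  [0,0,0,1.6,12,0,0],
  [0,0,0,1.6,12,0,0],
  [0,0,0,1.6,12,0,0],
  [0,0,0,1.6,12,0,0],
  [0,0,0,1.6,12,0,0],
  [0,0,0,1.6,12,0,0],
])

```text
time_s: 24.32
eef_pos: [0.5568, -0.0698, 0.0479]
tcp_rot: [-3.142, 0.0, 1.436]
contact_force: [0.7, 0.5, -0.1]
gripper_width: 0.0004
gripper_force: 0.3
```

>>> play_rows([
  [0,0,0,1.4,10,0,0],
  [0,0,0,1.4,10,0,0],
  [0,0,0,1.4,10,0,0],
  [0,0,0,1.4,10,0,0],
  [0,0,0,0,0,0,0],
])

```text
time_s: 24.95
eef_pos: [0.5624, -0.0299, 0.0479]
tcp_rot: [3.142, -0.0, 1.437]
contact_force: [0.8, -0.4, -0.3]
gripper_width: 0.0006
gripper_force: 0.0
```

>>> play_rows([
  [0,0,0,0.7,5,0,0],
  [0,0,0,0.7,5,0,0],
  [0,0,0,0.3,2,0,0],
  [0,0,0,0,0,0,0],
])

```text
time_s: 25.45
eef_pos: [0.5641, -0.0185, 0.0479]
tcp_rot: [3.142, -0.0, 1.436]
contact_force: [0.4, 0.5, 0.7]
gripper_width: 0.0005
gripper_force: 0.0
```

>>> play_rows([
  [0,0,0,0.3,2,0,0],
  [0,0,0,0,0,0,0],
])

```text
time_s: 25.7
eef_pos: [0.5643, -0.0165, 0.0479]
tcp_rot: [-3.142, -0.0, 1.436]
contact_force: [0.7, 0.1, -0.4]
gripper_width: 0.0004
gripper_force: 0.0
```

>>> play_rows([
  [0,0,0,0.3,2,0,0],
  [0,0,0,0,0,0,0],
])

```text
time_s: 25.95
eef_pos: [0.5647, -0.0145, 0.048]
tcp_rot: [3.142, -0.0, 1.436]
contact_force: [-0.8, 0.2, -0.5]
gripper_width: 0.0005
gripper_force: 0.0
```

>>> play_rows([
  [0,0,0,0.2,1.5,0,0],
  [0,0,0,0,0,0,0],
])

```text
time_s: 26.2
eef_pos: [0.5648, -0.013, 0.0479]
tcp_rot: [3.142, -0.0, 1.436]
contact_force: [-0.3, -0.0, 0.5]
gripper_width: 0.0008
gripper_force: 0.0
```

>>> play_rows([
  [0,0,0,0.1,1,0,0],
  [0,0,0,0,0,0,0],
])

```text
time_s: 26.45
eef_pos: [0.5649, -0.012, 0.0479]
tcp_rot: [-3.142, -0.0, 1.436]
contact_force: [0.1, 0.6, 0.0]
gripper_width: 0.0007
gripper_force: 0.0
```

>>> play_rows([
  [0,0,0,0.1,1,0,0],
  [0,0,0,0,0,0,0],
])

```text
time_s: 26.7
eef_pos: [0.565, -0.0111, 0.0479]
tcp_rot: [-3.142, 0.0, 1.436]
contact_force: [-0.3, -0.8, -0.1]
gripper_width: 0.0004
gripper_force: 0.4
```

>>> play_rows([
  [0,0,0,0.1,1,0,0],
  [0,0,0,0,0,0,0],
])

```text
time_s: 26.95
eef_pos: [0.5651, -0.0104, 0.0479]
tcp_rot: [3.142, 0.0, 1.436]
contact_force: [-0.4, -3.6, -0.0]
gripper_width: 0.0004
gripper_force: 2.2
```

>>> play_rows([
  [0,0,0,0.1,0.7,0,0],
  [0,0,0,0,0,0,0],
])

```text
time_s: 27.2
eef_pos: [0.5652, -0.0099, 0.0479]
tcp_rot: [-3.142, 0.001, 1.436]
contact_force: [-1.0, -6.9, -0.6]
gripper_width: 0.0003
gripper_force: 3.5
```

>>> play_rows([
  [0,0,0,-1,-10,0,0],
  [0,0,0,-3,-20,20,0],
  [0,0,0,-15,-50,30,0],
  [0,0,0,-15,-50,0,0],
  [0,0,0,-15,-50,0,0],
  [0,0,0,0,0,0,0],
])

```text
time_s: 27.95
eef_pos: [0.5153, -0.1931, 0.0994]
tcp_rot: [3.14, 0.001, 1.431]
contact_force: [0.2, 0.1, 0.4]
gripper_width: 0.0003
gripper_force: 0.0
```

```bash
python3 - <<'E'
from h import *
s=state();print(s["eef_pos"],s["time_s"])
q=[559.4,119.4,np.radians(-7.65)];c,d=np.cos(q[2]),np.sin(q[2])
def w(x,y,z): return np.array([[.5594+(c*x-d*y)/1000,.1194+(d*x+c*y)/1000,z/1000]])
o=np.zeros((600,800,3),np.uint8)
for n,r,(x0,x1,y0,y1) in(("top",slice(0,300),(140,260,160,205)),("scene",slice(300,600),(160,280,165,210))):
    im=cv2.convertScaleAbs(cv2.resize(camera(n)[y0:y1,x0:x1],(800,300),interpolation=cv2.INTER_CUBIC),alpha=1.5 if n=="top" else 1.1)
    k=800/120
    for X,col in((w(23,-120,56),(0,255,0)),(w(-57,-62,88.4),(255,0,0)),(w(-46,-62,53.5),(0,0,255)),(w(-46,62,53.5),(0,0,255)),(w(-35,62,88.4),(255,255,0))):
        p=proj(n,X)[0];cv2.circle(im,(int((p[0]-x0+.5)*k),int((p[1]-y0+.5)*k)),5,col,1)
    o[r]=im
cv2.imwrite("pics/e.png",o)
E
```

```text
[ 0.51532501 -0.19309882  0.09941242] 27.95
```

View pics/e.png

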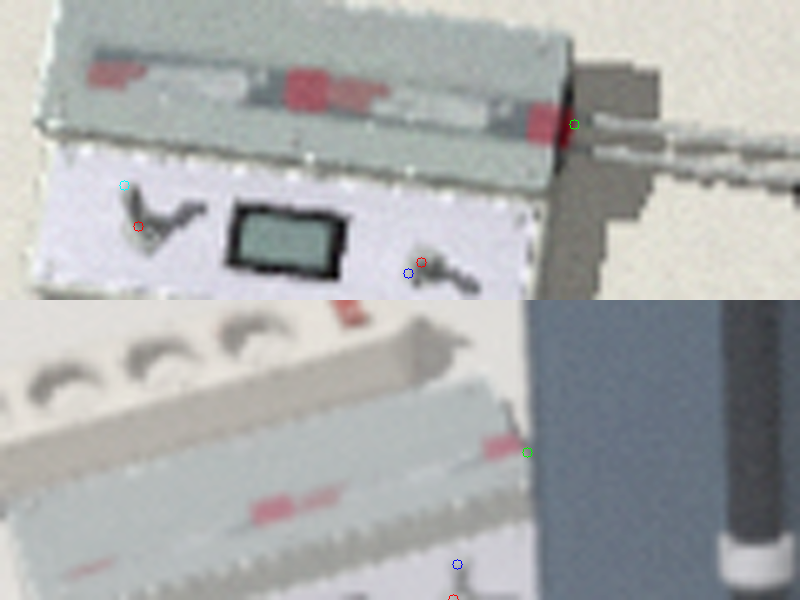

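Both tubes lie end to end in the channel, with red at (115,75), (310,88) to (350,92) and (550,125). The second cap is right at the predicted home mark (574,124), and the heat toggle tip is at about (425,260). Next is the toggle.

>>> play_rows([
  [0,0,0,-9,30,0,0],
  [0,0,0,-9,38,0,0],
  [0,0,0,-9,38,0,0],
  [0,0,0,-9,38,0,0],
  [0,0,0,-9,38,0,0],
  [0,0,0,-9,38,0,0],
  [0,0,0,-9.5,41,0,0],
  [0,0,0,0,0,-15,0],
  [0,0,0,0,0,-16,0],
  [0,0,0,0,0,0,0],
])

```text
time_s: 29.3
eef_pos: [0.4521, 0.0716, 0.0661]
tcp_rot: [-3.139, 0.0, 1.436]
contact_force: [0.4, -0.2, 0.6]
gripper_width: 0.0004
gripper_force: 0.0
```

>>> play_rows([
  [0,0,0,10,-4,0,0],
  [0,0,0,8,-1,0,0],
  [0,0,0,4,-0.5,0,0],
  [0,0,0,0,0,0,0],
])

```text
time_s: 29.8
eef_pos: [0.475, 0.066, 0.067]
tcp_rot: [3.141, -0.0, 1.435]
contact_force: [0.6, 0.7, 0.4]
gripper_width: 0.0004
gripper_force: 0.0
```

>>> play_rows([
  [0,0,0,4,-0.5,0,0],
  [0,0,0,3,-0.4,0,0],
  [0,0,0,0,0,0,0],
])

```text
time_s: 30.18
eef_pos: [0.4815, 0.0652, 0.0669]
tcp_rot: [-3.141, 0.0, 1.436]
contact_force: [-2.5, -0.5, 2.4]
gripper_width: 0.0008
gripper_force: 1.7
```

>>> play_rows([
  [0,0,0,3,-0.4,0,0],
  [0,0,0,3,-0.4,0,0],
  [0,0,0,0,0,0,0],
])

```text
time_s: 30.55
eef_pos: [0.4883, 0.0644, 0.067]
tcp_rot: [3.141, -0.0, 1.436]
contact_force: [0.0, -0.0, 1.1]
gripper_width: 0.0006
gripper_force: 0.0
```

>>> play_rows([
  [0,0,0,2,-0.3,0,0],
  [0,0,0,2,-0.3,0,0],
  [0,0,0,0,0,0,0],
])

```text
time_s: 30.92
eef_pos: [0.4919, 0.0638, 0.0669]
tcp_rot: [3.141, -0.0, 1.436]
contact_force: [0.0, -0.1, 0.1]
gripper_width: 0.0006
gripper_force: 0.0
```

The force dropped to zero, so it has snapped over. I'll retreat and check.

>>> play_rows([
  [0,0,0,-20,3,0,0],
  [0,0,0,-25,3,20,0],
  [0,0,0,-20,-20,40,0],
  [0,0,0,-10,-50,10,0],
  [0,0,0,-10,-50,0,0],
  [0,0,0,-10,-50,0,0],
  [0,0,0,-10,-50,0,0],
  [0,0,0,-10,-50,0,0],
  [0,0,0,0,0,0,0],
])

```text
time_s: 32.05
eef_pos: [0.3762, -0.2026, 0.137]
tcp_rot: [3.141, 0.0, 1.432]
contact_force: [1.0, 0.8, 0.2]
gripper_width: 0.0004
gripper_force: 0.0
```

```bash
python3 - <<'E'
from h import *
s=state();print(s["eef_pos"],s["contact_force"],s["time_s"])
a=camera("top");o=np.load("v1.npz")["top"]
g=lambda i:cv2.cvtColor(i,cv2.COLOR_BGR2GRAY).astype(int)
D=abs(g(a)-g(o))[155:245,140:235]>25
n,l,st,c=cv2.connectedComponentsWithStats(D.astype(np.uint8))
for i in range(1,n):
    if st[i,4]>3: print(st[i][:5]+[140,155,0,0,0])
def show(y0,y1,x0,x1):print(g(a)[y0:y1,x0:x1])
q=[559.4,119.4,np.radians(-7.65)];co,d=np.cos(q[2]),np.sin(q[2])
for x,y,z in((-35,-64,88),(-57,-64,88),(-46,-64,53.5),(-35,60,88),(-46,60,53.5)):
    print(x,y,proj("top",[.5594+(co*x-d*y)/1000,.1194+(d*x+co*y)/1000,z/1000]).round(1))
print("heat");show(188,206,194,214);print("power");show(182,200,152,172)
E
```

```text
[ 0.37618311 -0.20262317  0.13702025] [1.04951491 0.80265796 0.19857397] 32.05
[162 170  15   5  51]
[196 173  17   6  50]
[231 178   4   2   5]
[202 193   3   6  15]
[206 195   7   5  23]
[207 201   5   3  10]
-35 -64 [[202.7 193. ]]
-57 -64 [[201.6 200.7]]
-46 -64 [[203.4 198.9]]
-35 60 [[158.9 187.4]]
-46 60 [[160.9 193.5]]
heat
[[118 116 120 116 110 125 110 108 103 105 100  90  97 101  91  91  83  79
   66  63]
 [116 116 118 119 118 123 114 113 118 118 119 115 132 129 106 100 103  98
  104  93]
 [118 114 118 117 119 119 116 116 120 118 118 119 125 122 113 115 113 117
  116 116]
 [119 122 120 116 120 120 117 114 117 114 114 119 119 116 118 121 117 117
  115 117]
 [121 118 120 117 120 118 119 120 111 108 118 118 117 117 116 118 115 114
  116 116]
 [119 116 120 119 122 118 121 118 104  92  93 116 118 117 118 117 117 119
  117 115]
 [120 120 121 119 117 120 118 107  92  78  78 114 117 120 118 120 121 119
  120 118]
 [120 121 117 122 122 120 119 103  81  65  78 111 118 118 120  95  86  88
   90 113]
 [123 121 120 121 119 117 122 112  76  52  77 112 118 119 118  76  61  62
   62 108]
 
[... 1601 characters left out ...]
  58  56
   63 113]
 [122 122 122 123 124 123 118  86  56  68  68  83  85  89  61  55  60  94
   97 118]
 [128 122 126 121 122 119 111 102  62  55  50  51  54  60  57  61  94 118
  117 121]
 [123 122 120 124 122 123 106 111  82  64  73  50  55  61  96 101 117 120
  120 122]
 [121 121 123 122 121 123 113 104  98  79  65  83  61  94 120 122 123 124
  120 122]
 [126 121 122 124 122 119 116 105 103  95  89  85  97 116 118 122 117 119
  120 120]
 [123 124 124 120 123 120 123 116 107  92  82  98 118 118 121 120 120 122
  119 120]
 [126 123 125 122 124 122 122 122 115 111 100 117 121 117 119 119 119 123
  117 120]
 [123 124 123 119 122 123 121 122 125 121 119 117 120 122 118 117 119 118
  119 117]]
```

Both toggles now have the same shape and lean in the image, the tubes are home, and nothing else on the warmer changed.

```bash
python3 -c "
from plant import *
print(sign_off())"
```

```text
the job is handed in; nothing more can be done
None
```

The job is handed in at about 32 s: both tubes are pushed home end to end and the heat toggle leans back like the power toggle, which stayed on. While finding the true fingertip height I pressed the fingertips on bare table with about 83 N, under the 120 N wrist limit; the 40 N limit covers the arm and gripper body.

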